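# Dry-clean the make-up brushes and put them away

### The arm

A 6-joint arm with a two-finger parallel gripper is mounted at the origin on the work surface. World frame = base frame: x ahead of the robot, y to its left, z up, the work surface at z = 0. Lengths are in m, angles in rad, forces in N, time in s.
With the tool pointing down it reaches from about 0.325 to 0.9 m from the base axis. Payload 3.5 kg.
Tool frame: the origin (TCP) lies between the finger pads; the fingertips stand 14 mm ahead of it and the grasp point (between the pads) lies 5 mm behind it; z points along the fingers, y is the line along which they close (so a half turn about z gives the same grasp; the last joint's range is limited). The gripper opens to 85 mm and grips with 20 to 120 N. Pads are 22 mm wide; open, the fingers measure 114 mm over their backs; the gripper's body (76 mm by 85 mm) begins 54 mm behind the grasp point. The pads swing forward as they close: fully open they stand 13 mm farther back than shut.
Start: joints at [-1.339, 0.276, -0.026, 1.268, 0, 1.467], TCP at [0.205, -0.59, 0.245] pointing down, gripper open.
Joint ranges: [-3.12, 3.12], [-0.85, 1.88], [-1.08, 1.24], [-1.95, 2.15], [-1.57, 1.53], [-3.14, 3.14]. Speed limits (rad/s): [2.57, 2.57, 3.14, 3.14, 3.14, 3.14].

### API

Orientations are given as a rotation vector (axis times angle).
In Python, from workcell import * gives the robot as it stands. Calls block until the motion is done:
- reach(position, orientation): joint-space move of the TCP to a pose.
- movel(position, velocity=0.15, rot=None, guard=None): straight line of the TCP; rot=None keeps the orientation; velocity is the mean speed in m/s. With guard (N) it stops when the force on the tool has changed by that much, and returns True; else False.
- goto_joints(angles): joint-space move.
- set_gripper(opening, grasp_force=None): finger opening in m; grasp_force is the grip in N (None keeps the last); returns when the fingers have stopped.
- pause(seconds).
- ik(position, orientation): joint angles nearest the present ones, or None.
- observe(): the state.
- get_image(name): name is "scene" or "top" or "wrist"; returns (picture, depth): 384x512x3 uint8, red, green, blue; 384x512 float32, m along the optical axis (not along the pixel's ray), 0 where there is no reading.
- calibration(name): a dict with "intrinsics" (3x3 intrinsics, pixels), "k1" (the pictures are not rectified: a ray, as slopes to the right and down, at radius r is drawn at 1 + k1 r^2 times it, then the intrinsics apply), "extrinsics" (4x4, takes a point from camera to world coordinates); the wrist camera has in their place "tool_from_camera" (4x4, takes a point from camera to tool coordinates, whose origin is the TCP and whose axes are the flange's). Camera axes: x right, y up, looking along -z (the intrinsics and any distortion apply to the point x, -y, -z); pixel columns grow to the right and rows downward; lengths in m; the calibration is good to about 2 mm. A picture is of the moment at which its call begins: read the wrist's pose just before it. calibration takes no time and is no camera call.
A pose or a line that the arm cannot do raises MotionError and nothing moves.
- close_job(): hands the job in; it is judged then, once.
The state is a dict: "time_s": time; "joint_pos": joint angles; "qvel": joint speeds; "joint_torque": joint torques, N m; "eef_pos": TCP position; "tool_rot": TCP orientation; "wrist_force": force on the tool from outside, world axes, zero at the start; "ft_torque": the same for the moment, N m; "grip_width": finger opening in m; "grasp_force": force on a finger pad.
Only numpy, scipy, OpenCV 4.12 (cv2) and the standard library are available. Lean on these libraries where they do the work, as an engineer would, in place of code of your own. Each camera call takes 0.05 s, during which the arm holds its last target. There are 200 camera calls.

### The job

Slide the dust cover of the white brush cleaner fully open, then clean the make-up brushes lying on the mat one after another, from the lightest bristle colour to the darkest so that no dark pigment is carried over: hold each brush and briefly dip it so that the end of its bristles comes down onto the ribbed pad. Stand every brush in the slanted organiser, handle down in a tube and bristles up, and finish by sliding the cover fully shut. Leave the mug, the eyedrop bottles and the tweezers where they are.

Things in the scene. Friction and masses are not known exactly. Their poses are not given: they have to be found in the camera images.
- brush_ivory: make-up brush, ivory-white, the lightest bristles; 180 mm long, 35 g, rigid; lies flat. Wooden handle 15 x 15 mm, 108 mm long; aluminium ferrule 34 mm long, 22 wide; flat bristle head 42 mm long, 27 wide, 15 thick. Origin on the axis at mid-length; it balances 15 mm behind it, in the handle; lying it is 7.5 mm above its support; x towards the bristles, z normal to the flat side
- tip_ivory (a point): end of the ivory brush's bristles on its axis, 90 mm from its origin
- brush_pink: make-up brush, pink, the second lightest bristles; 180 mm long, 35 g, rigid; lies flat. Wooden handle 15 x 15 mm, 108 mm long; aluminium ferrule 34 mm long, 22 wide; flat bristle head 42 mm long, 27 wide, 15 thick. Origin on the axis at mid-length; it balances 15 mm behind it, in the handle; lying it is 7.5 mm above its support; x towards the bristles, z normal to the flat side
- tip_pink (a point): end of the pink brush's bristles on its axis, 90 mm from its origin
- brush_red: make-up brush, dark red, the second darkest bristles; 180 mm long, 35 g, rigid; lies flat. Wooden handle 15 x 15 mm, 108 mm long; aluminium ferrule 34 mm long, 22 wide; flat bristle head 42 mm long, 27 wide, 15 thick. Origin on the axis at mid-length; it balances 15 mm behind it, in the handle; lying it is 7.5 mm above its support; x towards the bristles, z normal to the flat side
- tip_red (a point): end of the red brush's bristles on its axis, 90 mm from its origin
- brush_black: make-up brush, black, the darkest bristles; 180 mm long, 35 g, rigid; lies flat. Wooden handle 15 x 15 mm, 108 mm long; aluminium ferrule 34 mm long, 22 wide; flat bristle head 42 mm long, 27 wide, 15 thick. Origin on the axis at mid-length; it balances 15 mm behind it, in the handle; lying it is 7.5 mm above its support; x towards the bristles, z normal to the flat side
- tip_black (a point): end of the black brush's bristles on its axis, 90 mm from its origin
- cleaner: fixed white dry brush cleaner, a box 106 mm (x) by 214 mm (y), 56 mm high, with grey cover runners along its long sides up to 63 mm; origin under its centre. Its +y half is an open well, inside 98 mm (x) by 101 mm (y), a teal ribbed cleaning pad on the bottom; its -y half is closed storage. A blue-grey sliding dust cover lies over the well when shut
- well (a point): centre of the ribbed pad's top face, 20 mm above the table; the runners along the two long sides are 43 mm and the short sides 36 mm above the pad. Axes as the cleaner's.
- cover (a joint): how far the dust cover is slid open: 0 m fully shut (well covered) to 0.105 m fully open against its stop, sliding along the cleaner's -y; stays where it is left, friction about 2 N
- cover_grip (a point): centre of the top of the dark grip bar on the sliding cover; the bar is 14 mm wide along the slide direction (the cleaner's y), 50 mm across it (x) and 22 mm high above the 4 mm cover plate; it moves with the cover, its top 82 mm above the table
- tubes: tube block of the fixed slanted brush organiser (pale rosy plastic): three square tubes side by side along its y, closed at the bottom, inside 36 x 36 mm and 86 mm deep, 58 mm from axis to axis, 4 mm outer walls; origin at the centre of the block's underside, z along the tubes towards their mouths, leaning 43 degrees (0.75 rad) from vertical to the side of its own x.
- tube0 (a point): centre of the mouth of the tube on the -y side, 90 mm along z from the block's underside; axes as the tube block's
- tube1 (a point): centre of the mouth of the tube in the middle, 90 mm along z from the block's underside; axes as the tube block's
- tube2 (a point): centre of the mouth of the tube on the +y side, 90 mm along z from the block's underside; axes as the tube block's
- mug: white ceramic mug, loose bystander, 82 mm across, 95 mm high, origin under its centre, handle at its +y
- eyedrops0: eyedrop bottle with blue cap, loose bystander in the steel tray, 29 mm across, 72 mm high, origin under its centre
- eyedrops1: eyedrop bottle with green cap, as the other one
- tweezers: silver tweezers lying in the steel tray, loose bystander, 110 mm long along x
There are look-alikes about, which are no part of the job. Leave any green look-alike of the brush_ivory alone.

How it is judged:
By the outcome, as a careful person would: the job done as asked, in the order asked, and still so for the second after the job is handed in, with the robot touching nothing.
Of brush_ivory, brush_pink, brush_red, brush_black only 2 to 3 are there at a start; the rules pass over those that are not, and their reading is None.
At some moment in a run one of brush_ivory, brush_pink, brush_red, brush_black may be knocked a few centimetres aside while the robot is not near it.
It also fails if it takes over 210 s, if anything falls off the work surface, if the arm or the gripper's body presses on something with over 40 N, if the wrist force passes 120 N, or if a joint passes its speed limit or range.

## Working session

There is one attempt and no reset: what is moved stays moved. The work goes in short steps, each a Python script; the robot and the scene stay as the last script left them, time stands still between calls to the robot, and variables do not carry over. Pictures are saved under pics/ and viewed, at most 14 in all, crops included, and the job is handed in when it is done.

```bash
mkdir -p pics; python3 - <<'E'
from workcell import *
import cv2, numpy as np
for n in ("scene","top"):
    p,d=get_image(n); cv2.imwrite(f"pics/{n}0.png",cv2.resize(p[:,:,::-1],(800,600),interpolation=cv2.INTER_CUBIC)); np.savez(f"{n}0.npz",p=p,d=d)
    c=calibration(n); print(n,c)
print(calibration("wrist")); print(observe())
E
```

```text
scene {'intrinsics': array([[348.855535  ,   0.        , 250.99886392],
       [  0.        , 348.855535  , 194.37577531],
       [  0.        ,   0.        ,   1.        ]]), 'k1': -0.10685635467163022, 'extrinsics': array([[-0.48059095, -0.45078186,  0.75221543,  1.23704479],
       [ 0.87691544, -0.25406284,  0.40800906,  0.35760384],
       [ 0.00718691,  0.85571478,  0.51739787,  0.59283025],
       [ 0.        ,  0.        ,  0.        ,  1.        ]])}
top {'intrinsics': array([[444.78509704,   0.        , 258.56235715],
       [  0.        , 444.78509704, 191.78963847],
       [  0.        ,   0.        ,   1.        ]]), 'k1': -0.00705766379590937, 'extrinsics': array([[-0.01726102,  0.9933723 , -0.11363771,  0.38023315],
       [-0.99982196, -0.01628212,  0.0095368 , -0.02262952],
       [ 0.00762333,  0.11378209,  0.99347648,  1.37565081],
       [ 0.        ,  0.        ,  0.        ,  1.        ]])}
{'intrinsics': array([[296.99804395,   0.        , 257.80378862],
       [  0.        , 296.99804395, 189.00187857],
       [  0.        ,   0.        ,   1.        ]]), 'k1'
[... 378 characters left out ...]
+00]])}
{'time_s': 0.1, 'joint_pos': array([-1.33943385e+00,  2.77106009e-01, -2.77637032e-02,  1.26797713e+00,
        1.65145944e-05,  1.46740909e+00]), 'qvel': array([-0.00061078, -0.00177075,  0.00387938, -0.00025355, -0.00150115,
       -0.00011938]), 'joint_torque': array([ 2.56567546e-04, -4.46707284e+01,  2.96129000e+01,  8.44759546e-03,
       -1.08004253e-04, -3.77385163e-06]), 'eef_pos': array([ 0.20517933, -0.58964423,  0.24423159]), 'tool_rot': array([-3.09567170e+00, -5.23030848e-01,  1.79954738e-04]), 'wrist_force': array([-0.07853296, -0.27016052, -0.22057927]), 'ft_torque': array([ 0.00743757, -0.01340953,  0.0072274 ]), 'grasp_force': 0.0, 'grip_width': 0.08501642885369347}
```

View pics/top0.png

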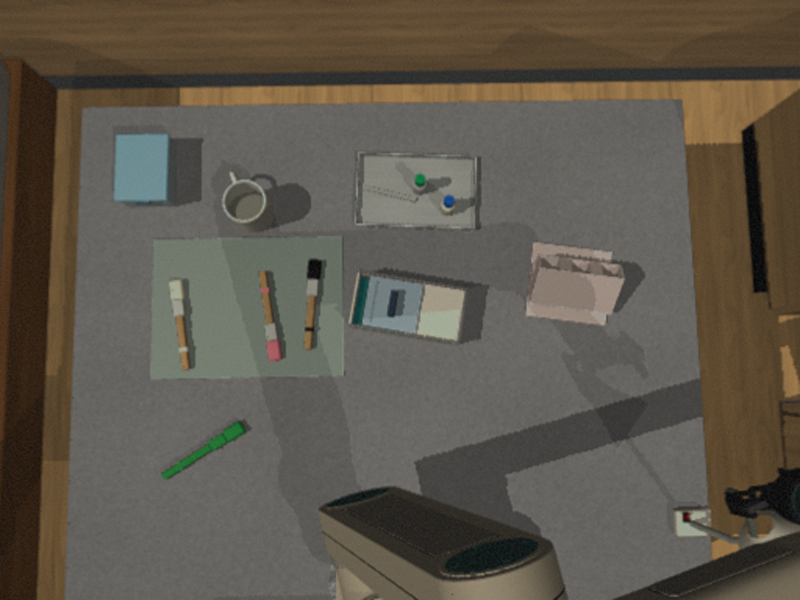

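View pics/scene0.png

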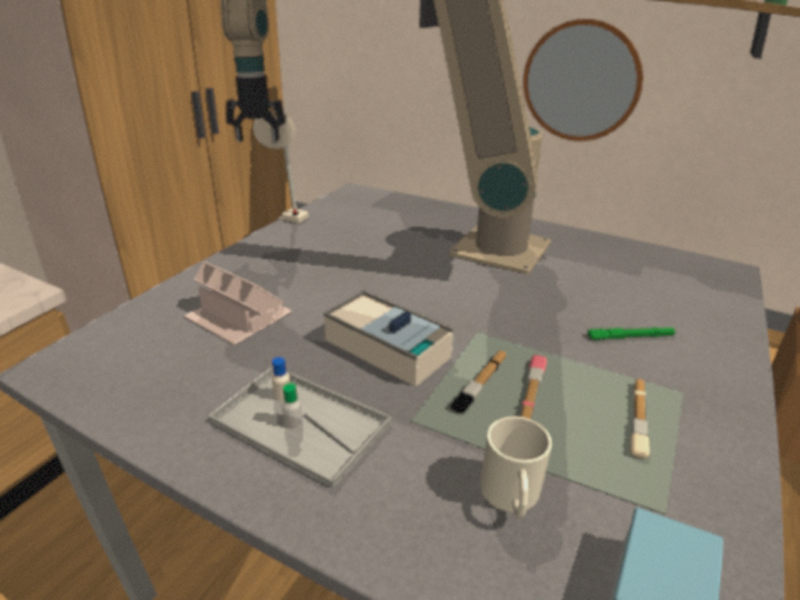

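Candidates (top view, 800 px scale): ivory brush (180,325) with bristles at (177,288), pink brush (270,315) with bristles at (273,352), black brush (312,305) with bristles at (314,268), and the green look-alike (205,450), which I will leave alone. There is no red brush. The cleaner is at (410,307) with its cover slightly open, and the organiser is at (573,285). The light-blue box (142,167) is not part of the job. Next I'll check close crops.

```bash
cat > h.py <<'E'
from workcell import *
import cv2, numpy as np
from scipy.spatial.transform import Rotation as Rn
C={n:calibration(n) for n in("scene","top","wrist")}
def cam_pose(n,o=None):
    if n!="wrist": return C[n]["extrinsics"]
    T=np.eye(4);T[:3,:3]=Rn.from_rotvec(o["tool_rot"]).as_matrix();T[:3,3]=o["eef_pos"]
    return T@C[n]["tool_from_camera"]
def rays(n,uv,T):
    c=C[n];u=cv2.undistortPoints(np.array(uv,float).reshape(-1,1,2),c["intrinsics"],np.array([c["k1"],0,0,0.]))[:,0]
    d=np.c_[u[:,0],-u[:,1],-np.ones(len(u))]
    return d@T[:3,:3].T
def onplane(n,uv,z,T=None):
    T=C[n]["extrinsics"] if T is None else T
    d=rays(n,uv,T);t=(z-T[2,3])/d[:,2];return T[:3,3]+d*t[:,None]
def cloud(n,d,T=None):
    T=C[n]["extrinsics"] if T is None else T
    v,u=np.mgrid[:384,:512];r=rays(n,np.c_[u.ravel(),v.ravel()],T)
    return (T[:3,3]+r*d.reshape(-1,1)).reshape(384,512,3)
E
python3 - <<'E'
from h import *
z=np.load("top0.npz");p,d=z["p"],z["d"]
def crop(x0,y0,w,h,k,name): cv2.imwrite(name,cv2.resize(p[y0:y0+h,x0:x0+w,::-1],None,fx=k,fy=k,interpolation=cv2.INTER_CUBIC))
crop(90,145,320,75,2.5,"pics/c1.png"); crop(215,150,190,70,4.2,"pics/c2.png")
P=cloud("top",d)
for n,u,v in [("table",300,300),("mat",140,200),("ivory",115,200),("cov",240,195),("grip",251,193),("stor",284,198),("orgface",370,188),("mouth",350,165)]: print(n,P[v,u].round(4))
E
```

```text
table [ 0.2049 -0.1561 -0.0034]
mat [5.180e-01 3.323e-01 3.000e-04]
ivory [0.5173 0.4037 0.0195]
cov [0.5222 0.0202 0.0585]
grip [ 0.5248 -0.0129  0.0836]
stor [ 0.5118 -0.1112  0.0513]
orgface [ 0.5364 -0.3677  0.0625]
mouth [ 0.6049 -0.3083  0.0734]
```

View pics/c2.png

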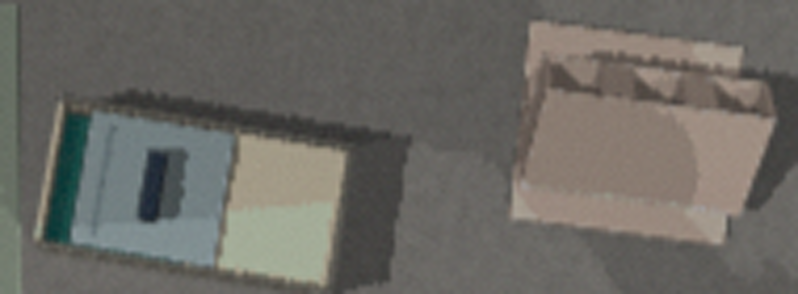

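View pics/c1.png

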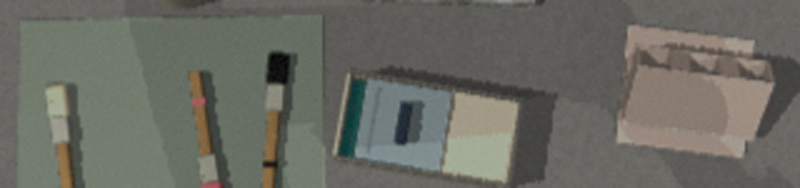

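c2 (4.2× zoom) shows the cleaner's corners at (62,98), (348,150), (330,288) and (38,242), with the grip bar at (152,185). The organiser's mouths face +x, with the mouth edge running (548,88)–(775,118). c1 confirms the ivory, pink and black brushes on the mat. Next come the wrist-camera views of the organiser and cleaner.

```bash
python3 - <<'E'
from h import *
o=np.array([215,150.])
q=lambda l:np.array(l)/4.2+o-0.4
c=onplane("top",q([(62,98),(348,150),(330,288),(38,242)]),0.060); print("cleaner",c.round(4),c.mean(0).round(4))
g=onplane("top",q([(147,150),(165,152),(158,222),(140,218)]),0.082); print("grip",g.round(4),g.mean(0).round(4))
d=c[0]+c[3]-c[1]-c[2]; print("yaw y-axis", np.degrees(np.arctan2(-d[0],d[1])))
e=c[0]+c[1]-c[2]-c[3]; print("yaw x", np.degrees(np.arctan2(e[1],e[0])))
z=np.load("top0.npz");P=cloud("top",z["d"])
m=onplane("top",q([(548,88),(775,118)]),0.098);print("mouth edge",m.round(4))
F=P[180:196,350:392].reshape(-1,3); ce=F.mean(0); n=np.linalg.svd(F-ce,full_matrices=False)[2][2]; n*=np.sign(n[2]);print("face",ce.round(4),n.round(3),np.degrees(np.arccos(n[2])),np.degrees(np.arctan2(-n[1],-n[0])))
down=lambda yaw: (Rn.from_euler("z",yaw)*Rn.from_euler("x",np.pi)).as_rotvec()
reach([0.50,-0.38,0.38],down(0)); 
for n,pos in (("w_org",None),("w_cl",[0.42,0.0,0.38])):
    if pos: reach(pos,down(0))
    ob=observe(); p,dd=get_image("wrist"); np.savez(n+".npz",p=p,d=dd,T=cam_pose("wrist",ob)); cv2.imwrite(f"pics/{n}.png",p[:,:,::-1])
    print(ob["joint_pos"].round(2), ob["time_s"])
E
```

```text
cleaner [[ 0.5889  0.0511  0.06  ]
 [ 0.5483 -0.1517  0.06  ]
 [ 0.4505 -0.1363  0.06  ]
 [ 0.4864  0.069   0.06  ]] [ 0.5185 -0.042   0.06  ]
grip [[ 0.5477 -0.0091  0.082 ]
 [ 0.5461 -0.0216  0.082 ]
 [ 0.4972 -0.016   0.082 ]
 [ 0.5002 -0.0035  0.082 ]] [ 0.5228 -0.0126  0.082 ]
yaw y-axis -10.625371551633876
yaw x -9.436392986297568
mouth edge [[ 0.5845 -0.2879  0.098 ]
 [ 0.561  -0.4447  0.098 ]]
face [ 0.5371 -0.3676  0.0679] [ 0.998 -0.023  0.066] 86.19536409975733 178.6966961224237
[-0.75  0.25  0.21  1.54 -0.    2.39] 1.5333
[-0.16 -0.14 -0.19  1.51 -0.    2.99] 3.025
```

View pics/w_org.png

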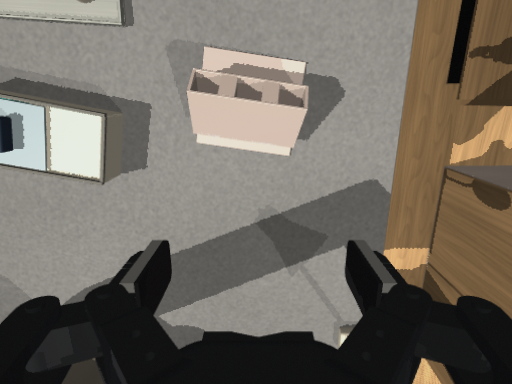

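View pics/w_cl.png

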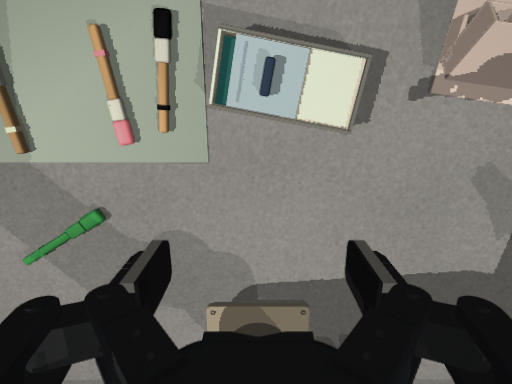

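w_org shows the organiser leaning away from the robot (+x) with its mouths at about (248,88). w_cl shows the grip bar at (268,76), the three brushes, and the green look-alike at (65,237).

```bash
python3 - <<'E'
from h import *
a=np.load("w_org.npz")["p"];b=np.load("w_cl.npz")["p"]
im=np.hstack([a[40:160,187:312],b[20:140,205:370]])[:,:,::-1]
cv2.imwrite("pics/z.png",cv2.resize(im,None,fx=2.75,fy=2.75,interpolation=cv2.INTER_CUBIC))
E
```

```text
(no output)
```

View pics/z.png

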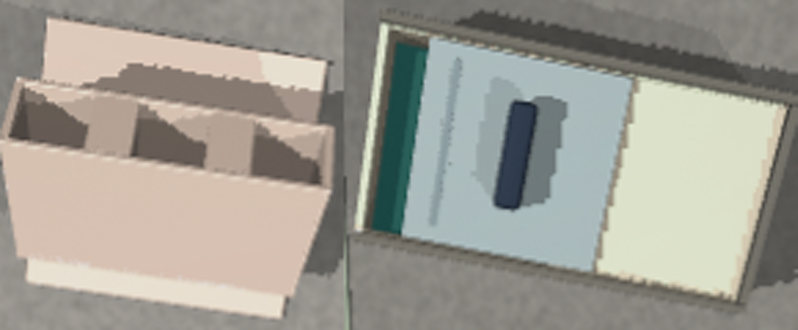

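z.png (2.75× zoom) shows the mouth block's outer corners at (2,139), (330,188), (334,127) and (18,78). The cleaner's corners are at (385,14), (797,95), (742,306) and (350,235), and the grip bar's centre is at (516,155).

```bash
cat >> h.py <<'E'
def tri(obs):  # [(origin,dir)...]
    A=np.zeros((3,3));b=np.zeros(3);
    for o,d in obs:
        d=d/np.linalg.norm(d);M=np.eye(3)-np.outer(d,d);A+=M;b+=M@o
    x=np.linalg.solve(A,b); return x
def rot(z,x): # tool rotvec with z axis, x axis
    z=np.array(z,float);z/=np.linalg.norm(z);x=np.array(x,float);x-=z*(x@z);x/=np.linalg.norm(x)
    return Rn.from_matrix(np.c_[x,np.cross(z,x),z]).as_rotvec()
E
python3 - <<'E'
from h import *
Tt=C["top"]["extrinsics"]
To=np.load("w_org.npz")["T"];Tc=np.load("w_cl.npz")["T"]
zo=lambda l:np.array(l)/2.75+[186.7,39.7]
zc=lambda l:(np.array(l)-[344,0])/2.75+[204.7,19.7]
c2=lambda l:np.array(l)/4.2+[214.6,149.6]
w=zo([(2,139),(330,188)]);t=c2([(548,88),(775,118)])
for a,b in zip(w,t): print("near corner tri",tri([(To[:3,3],rays("wrist",[a],To)[0]),(Tt[:3,3],rays("top",[b],Tt)[0])]).round(4))
# single-view: size-consistent heights
for h in (.092,.097,.102):
    n=onplane("wrist",w,h,To);print(h,n.round(4).tolist(),np.linalg.norm(n[0]-n[1]))
f=zo([(18,78),(334,127)])
for h in (.062,.067,.072):
    n=onplane("wrist",f,h,To);print("far",h,n.round(4).tolist(),np.linalg.norm(n[0]-n[1]))
c=onplane("wrist",zc([(385,14),(797,95),(742,306),(350,235)]),.063,Tc);print("cleaner",c.round(4),c.mean(0))
d=c[0]+c[3]-c[1]-c[2]; print("yaw",np.degrees(np.arctan2(-d[0],d[1])),[np.linalg.norm(c[i]-c[(i+1)%4]) for i in range(4)])
print("grip",onplane("wrist",zc([(516,155),(523,103),(508,208)]),.082,Tc).round(4))
E
```

```text
near corner tri [ 0.5847 -0.2882  0.0967]
near corner tri [ 0.5618 -0.4462  0.0931]
0.092 [[0.5848, -0.2871, 0.092], [0.5619, -0.4462, 0.092]] 0.16074885449619053
0.097 [[0.5846, -0.2882, 0.097], [0.5621, -0.4455, 0.097]] 0.1588152774125388
0.102 [[0.5845, -0.2894, 0.102], [0.5622, -0.4447, 0.102]] 0.15688170032888715
far 0.062 [[0.6147, -0.2906, 0.062], [0.5913, -0.4516, 0.062]] 0.16269135263913506
far 0.067 [[0.6143, -0.2916, 0.067], [0.5911, -0.4508, 0.067]] 0.1608661382928522
far 0.072 [[0.6138, -0.2926, 0.072], [0.5909, -0.45, 0.072]] 0.15904092394656946
cleaner [[ 0.5899  0.0501  0.063 ]
 [ 0.5534 -0.1539  0.063 ]
 [ 0.45   -0.136   0.063 ]
 [ 0.4871  0.0726  0.063 ]] [ 0.52007973 -0.04182029  0.063     ]
yaw -10.116272558486626 [np.float64(0.20722409994260285), np.float64(0.10492972587605674), np.float64(0.21184348676388007), np.float64(0.10528368467324033)]
grip [[ 0.5248 -0.0135  0.082 ]
 [ 0.548  -0.0167  0.082 ]
 [ 0.5002 -0.0097  0.082 ]]
```

```bash
cat >> h.py <<'E'
yc=np.radians(-10.1);CX=np.array([np.cos(yc),np.sin(yc),0]);CY=np.array([-np.sin(yc),np.cos(yc),0]);CC=np.array([.520,-.042,0])
WELL=CC+.052*CY+[0,0,.020]
yt=np.radians(-8.2);TX=np.array([np.cos(yt),np.sin(yt),0]);TY=np.array([-np.sin(yt),np.cos(yt),0]);M1=np.array([.588,-.369,.080])
UP=np.array([0,0,1.]);L=np.radians(43);TZ=np.sin(L)*TX+np.cos(L)*UP
TUBE=[M1+k*.058*TY for k in(-1,0,1)]
# brush held at its origin (+off along b); b axis, tool z = n ; s tool x sign
def tcp_for(origin,b,n,off=0.):
    return np.array(origin)+off*np.array(b)+.005*np.array(n)/np.linalg.norm(n)
def dip_pose(tipz,deg,s,az=None,off=0.):
    a=np.radians(deg);h=-CX if az is None else az
    b=np.cos(a)*h-np.sin(a)*UP; n=-np.sin(a)*h-np.cos(a)*UP
    tip=WELL.copy();tip[2]=tipz
    return tcp_for(tip-.09*b,b,n,off),rot(n,s*b)
def ins_pose(k,out,s,off=0.): # handle end 'out' above mouth along TZ (negative = inside)
    n=np.cos(L)*TX-np.sin(L)*UP
    return tcp_for(TUBE[k]+(out+.09)*TZ,TZ,n,off),rot(n,s*TZ)
E
python3 - <<'E'
from h import *
f=lambda q:None if q is None else q.round(2).tolist()
for s in(1,-1):
    print("cover",f(ik(CC+[0,0,.1],rot(-UP,s*CX))))
    for deg in (45,60,70): 
        for z in (.02,.12): print(s,deg,z,f(ik(*dip_pose(z,deg,s))))
    for k in range(3):
        for out in (-.08,.02): print(s,"tube",k,out,f(ik(*ins_pose(k,out,s))))
    for y,b in ((.43,1),(.2,-1),(.1,1)):
        print("pick",y,f(ik([.5,y,.1],rot(-UP,[s*b,0,0]))))
E
```

```text
cover [-0.2, 0.22, -0.43, 0.92, 0.0, 3.11]
1 45 0.02 [-0.08, 0.14, -0.93, -0.28, -0.07, 0.07]
1 45 0.12 [-0.08, -0.07, -0.83, 0.03, -0.07, 0.07]
1 60 0.02 None
1 60 0.12 [-0.06, -0.09, -1.04, -0.42, -0.1, 0.06]
1 70 0.02 None
1 70 0.12 None
1 tube 0 -0.08 [-0.91, 0.36, -0.59, -0.03, 0.53, 2.56]
1 tube 0 0.02 [-0.84, 0.33, -0.42, 0.13, 0.49, 2.63]
1 tube 1 -0.08 [-0.83, 0.32, -0.66, -0.1, 0.48, 2.63]
1 tube 1 0.02 [-0.76, 0.28, -0.5, 0.07, 0.44, 2.69]
1 tube 2 -0.08 [-0.74, 0.28, -0.73, -0.16, 0.42, 2.71]
1 tube 2 0.02 [-0.67, 0.24, -0.56, 0.03, 0.38, 2.76]
pick 0.43 [0.61, 0.44, -0.12, 1.01, 0.0, -2.53]
pick 0.2 [0.26, 0.25, -0.4, 0.93, 0.0, 0.26]
pick 0.1 [0.07, 0.2, -0.46, 0.91, 0.0, -3.07]
cover [-0.2, 0.22, -0.43, 0.92, 0.0, -0.03]
-1 45 0.02 [-0.08, 0.14, -0.93, -0.28, -0.07, -3.07]
-1 45 0.12 [-0.08, -0.07, -0.83, 0.03, -0.07, -3.07]
-1 60 0.02 None
-1 60 0.12 [-0.06, -0.09, -1.04, -0.42, -0.1, -3.09]
-1 70 0.02 None
-1 70 0.12 None
-1 tube 0 -0.08 [-0.91, 0.36, -0.59, -0.03, 0.53, -0.58]
-1 tube 0 0.02 [-0.84, 0.33, -0.42, 0.13, 0.49, -0.51]
-1 tube 1 -0.08 [-0.83, 0.32, -0.66, -0.1, 0.48, -0.51]
-1 tube 1 0.02 [-0.76, 0.28, -0.5, 0.07, 0.44, -0.45]
-1 tube 2 -0.08 [-0.74, 0.28, -0.73, -0.16, 0.42, -0.44]
-1 tube 2 0.02 [-0.67, 0.24, -0.56, 0.03, 0.38, -0.38]
pick 0.43 [0.61, 0.44, -0.12, 1.01, 0.0, 0.61]
pick 0.2 [0.26, 0.25, -0.4, 0.93, 0.0, -2.88]
pick 0.1 [0.07, 0.2, -0.46, 0.91, 0.0, 0.07]
```

```bash
python3 - <<'E'
from h import *
import h
W0=WELL.copy()
for sh in (0,-.015,.015):
  for azd in range(-150,181,30):
    best=None
    for deg in range(40,91,5):
      a=np.radians(azd);az=np.cos(a)*-CX+np.sin(a)*-CY
      h.WELL=W0-sh*az
      if all(ik(*dip_pose(z,deg,1,az,off)) is not None for z,off in((.022,-.0),(.11,0))): best=deg
    print(sh,azd,best)
E
```

```text
0 -150 65
0 -120 75
0 -90 85
0 -60 90
0 -30 80
0 0 55
0 30 60
0 60 85
0 90 90
0 120 80
0 150 70
0 180 65
-0.015 -150 65
-0.015 -120 70
-0.015 -90 85
-0.015 -60 90
-0.015 -30 75
-0.015 0 50
-0.015 30 55
-0.015 60 85
-0.015 90 90
-0.015 120 80
-0.015 150 65
-0.015 180 60
0.015 -150 65
0.015 -120 75
0.015 -90 85
0.015 -60 90
0.015 -30 80
0.015 0 55
0.015 30 60
0.015 60 90
0.015 90 90
0.015 120 80
0.015 150 70
0.015 180 65
```

```bash
python3 - <<'E'
from h import *
G=np.array([.5245,-.013,0]); R=rot(-UP,-CX)
reach(G+[0,0,.16],R); movel(G+[0,0,.079],.1,guard=8)
set_gripper(0,30); o=observe();print(o["eef_pos"],o["grip_width"],o["wrist_force"])
p0=o["eef_pos"]
print(movel(p0-.095*CY,.06,guard=10)); o=observe();print((o["eef_pos"]-p0)@CY,o["grip_width"],o["wrist_force"])
set_gripper(.06); p=observe()["eef_pos"]; movel(p+[0,0,.1]); 
reach([.38,.24,.40],rot(-UP,[1,0,0]))
o=observe();im,d=get_image("wrist");np.savez("w_m.npz",p=im,d=d,T=cam_pose("wrist",o));cv2.imwrite("pics/w_m.png",im[:,:,::-1]);print(o["time_s"],o["joint_pos"].round(2))
E
```

```text
[ 0.52456211 -0.01305797  0.07923665] 0.013047339854134128 [-0.84403039 -0.13594597  2.64125187]
True
-0.08219780436150213 0.013284633886078005 [0.16928265 0.84260967 3.48637457]
11.975 [ 0.42 -0.08 -0.11  1.55 -0.   -2.72]
```

View pics/w_m.png

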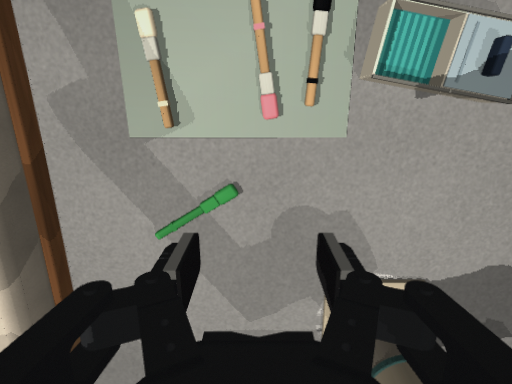

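The cover is fully open and the teal pad is visible at (413,48). The ivory brush is at (155,65), pink at (262,60), black at (316,50), and the green look-alike at (197,210). Next is a brush detector.

```bash
cat >> h.py <<'E'
def brushes(p,n,T,zt=.0155,verbose=False):
    hsv=cv2.cvtColor(p,cv2.COLOR_RGB2HSV);H,S,V=hsv[...,0],hsv[...,1],hsv[...,2]
    m=((H>=5)&(H<=22)&(S>105)&(V>50)).astype(np.uint8)
    m=cv2.morphologyEx(m,cv2.MORPH_CLOSE,np.ones((9,9)))
    K,lab,st,_=cv2.connectedComponentsWithStats(m);out={}
    for k in range(1,K):
        if st[k,4]<60: continue
        v,u=np.nonzero(lab==k);P=onplane(n,np.c_[u,v],zt,T)[:,:2];c=P.mean(0)
        d=np.linalg.svd(P-c,full_matrices=False)[2][0];t=(P-c)@d;Ln=np.ptp(t)
        if not .085<Ln<.125: continue
        if c[0]<.35 or c[1]<.0: continue
        c=c+d*(t.max()+t.min())/2
        hits=[]
        def prj(x):
            q=np.linalg.inv(T)@np.r_[x,zt,1];s=np.array([q[0],-q[1]])/-q[2];s=s*(1+C[n]["k1"]*(s@s));Ki=C[n]["intrinsics"]
            return (Ki[:2,:2]@s+Ki[:2,2]).round().astype(int)
        for sg in(1,-1):
            a,b=prj(c+sg*d*.105)
            if not(2<=a<510 and 2<=b<382): continue
            h=np.median(hsv[b-2:b+3,a-2:a+3].reshape(-1,3),0);f,e=prj(c+sg*d*.071);h2=np.median(hsv[e-1:e+2,f-1:f+2].reshape(-1,3),0)
            name="black" if h[2]<45 else "pink" if (h[0]>160 or h[0]<5) and h[1]>80 else "ivory" if h[2]>150 and h[1]<90 and 15<h[0]<40 else None
            if verbose: print(c.round(3),sg,h,h2,name)
            if name: hits.append((name,sg))
        if len(hits)!=1: 
            if verbose: print("ambiguous",c,hits)
            continue
        name,sg=hits[0];b=np.r_[sg*d,0]
        out[name]=dict(o=np.r_[c,0]+.036*b,b=b,L=Ln)
    return out
def look(pos,x=(1,0,0)):
    reach(pos,rot(-UP,x));o=observe();p,_=get_image("wrist");return brushes(p,"wrist",cam_pose("wrist",o))
E
python3 - <<'E'
from h import *
z=np.load("top0.npz");print(brushes(z["p"],"top",C["top"]["extrinsics"],verbose=True))
reach([.44,.24,.40],rot(-UP,[1,0,0]));o=observe();p,_=get_image("wrist");cv2.imwrite("pics/w2.png",p[:,:,::-1])
print(brushes(p,"wrist",cam_pose("wrist",o),verbose=True))
E
```

```text
[0.546 0.237] 1 [178. 112. 165.] [ 28.  24. 140.] pink
[0.546 0.237] -1 [ 49.  28. 109.] [ 50.  28. 109.] None
[0.494 0.151] 1 [ 43.  17. 101.] [ 49.  26. 112.] None
[0.494 0.151] -1 [90. 49. 18.] [ 28.  24. 139.] black
[0.461 0.398] 1 [ 18.  14. 105.] [ 43.  21. 107.] None
[0.461 0.398] -1 [ 40.  38. 170.] [ 26.  24. 155.] None
ambiguous [0.4607293 0.398393 ] []
{'pink': {'o': array([0.51071057, 0.23108611, 0.        ]), 'b': array([-0.98824433, -0.15288281,  0.        ]), 'L': np.float64(0.10168824378103027)}, 'black': {'o': array([0.52982265, 0.14800459, 0.        ]), 'b': array([ 0.99659059, -0.08250572,  0.        ]), 'L': np.float64(0.10187470460730487)}}
[0.548 0.236] 1 [178.  96. 222.] [ 27.  26. 215.] pink
[0.548 0.236] -1 [ 49.  26. 164.] [ 48.  26. 167.] None
[0.497 0.151] 1 [ 30.  16. 145.] [ 48.  27. 169.] None
[0.497 0.151] -1 [120.  26.  13.] [ 27.  24. 215.] black
[0.462 0.397] 1 [ 19.  15. 143.] [ 23.  16. 140.] None
[0.462 0.397] -1 [ 37.  29. 231.] [ 27.  25. 192.] ivory
{'pink': {'o': array([0.51234996, 0.23113447, 0.        ]), 'b': array([-0.98903743, -0.14766504,  0.        ]), 'L': np.float64(0.10476748187075569)}, 'black': {'o': array([0.53300527, 0.14808276, 0.        ]), 'b': array([ 0.99661321, -0.08223202,  0.        ]), 'L': np.float64(0.10362049259721907)}, 'ivory': {'o': array([0.49744763, 0.40196223, 0.        ]), 'b': array([0.99077135, 0.13554385, 0.        ]), 'L': np.float64(0.1044867761699177)}}
```

```bash
cat >> h.py <<'E'
def tcp_for(origin,b,n,off=0.):
    return np.array(origin)+off*np.array(b)-.008*np.array(n)/np.linalg.norm(n)
def st(msg):
    o=observe();print(msg,"t",round(o["time_s"],1),o["eef_pos"].round(3),"J",o["joint_pos"].round(2),"g",round(o["grip_width"],4),"F",o["wrist_force"].round(1),"gf",round(float(o["grasp_force"]),1))
def pick(B):
    R=rot(-UP,B["b"]);p=B["o"].copy()
    set_gripper(.045,40); reach(p+[0,0,.12],R); g=movel(p+[0,0,.0165],.12,guard=6)
    set_gripper(0,40); st("gripped guard=%s"%g); movel(p+[0,0,.20],.2); st("lifted")
def dip(deg=65):
    f=lambda z:dip_pose(z,deg,1,az=-CY)
    reach(*f(.20)); movel(f(.04)[0],.15); g=movel(f(.0185)[0],.03,guard=2.5); st("dip touch=%s"%g)
    o=observe()["eef_pos"]; print("tip z",o[2]-f(.0)[0][2]); pause(.3)
def lift(deg=65): movel(dip_pose(.20,deg,1,az=-CY)[0],.2)
E
python3 - <<'E'
from h import *
B=look([.40,.36,.40]);print(B["ivory"])
pick(B["ivory"]);dip()
im,_=get_image("scene");cv2.imwrite("pics/dip1.png",cv2.resize(im[130:290,150:400,::-1],(800,512)))
E
```

```text
Traceback (most recent call last):
KeyError: 'ivory'
```

```bash
python3 - <<'E'
from h import *
B=look([.44,.24,.40]);print(B)
pick(B["ivory"]);dip()
im,_=get_image("scene");cv2.imwrite("pics/dip1.png",cv2.resize(im[130:290,150:400,::-1],(800,512)))
E
```

```text
{'pink': {'o': array([0.51253243, 0.23111168, 0.        ]), 'b': array([-0.98886737, -0.14879964,  0.        ]), 'L': np.float64(0.10484430026965472)}, 'black': {'o': array([0.53318962, 0.14805782, 0.        ]), 'b': array([ 0.99656812, -0.08277675,  0.        ]), 'L': np.float64(0.10385820051993705)}, 'ivory': {'o': array([0.49727182, 0.40199058, 0.        ]), 'b': array([0.99066355, 0.1363295 , 0.        ]), 'L': np.float64(0.10414561983646775)}}
gripped guard=True t 16.5 [0.498 0.402 0.017] J [ 0.58  0.5  -0.23  0.84  0.   -2.7 ] g 0.0137 F [-0.9 -0.8 16. ] gf 46.3
lifted t 17.6 [0.496 0.401 0.198] J [ 0.58  0.33 -0.05  1.2   0.   -2.7 ] g 0.014 F [ 0.1 -0.4 -0.7] gf 39.6
dip touch=True t 20.8 [0.535 0.04  0.106] J [-0.52  0.56 -0.39  1.25  1.02 -2.28] g 0.0138 F [-0.6  0.1  4.4] gf 40.0
tip z 0.021402224369277523
```

View pics/dip1.png

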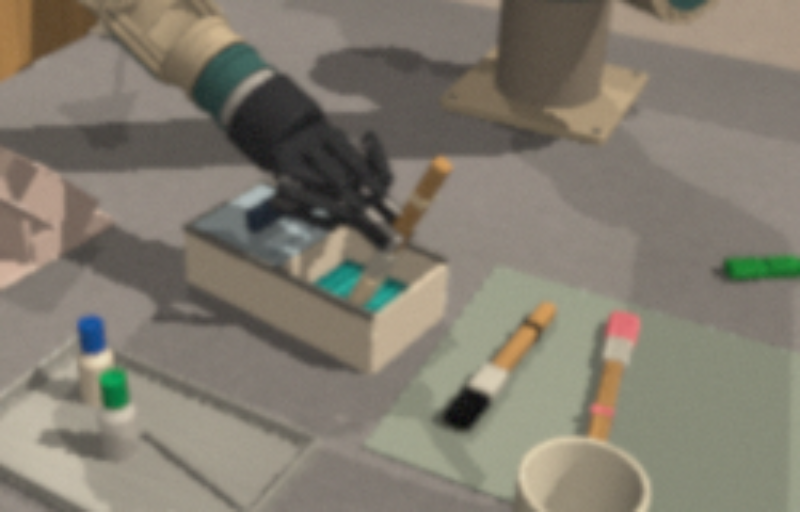

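The ivory brush's bristles are on the pad at (370,290), with contact felt at tip z ≈ 21 mm. Next I insert it into tube0.

```bash
sed -i 's/\.0165\],\.12/.018],.12/' h.py; cat >> h.py <<'E'
def insert(k):
    f=lambda out:ins_pose(k,out,1)
    lift(); reach(*f(.09)); st("hover"); movel(f(.015)[0],.15); g=movel(f(-.070)[0],.08,guard=6); st("in guard=%s"%g)
    set_gripper(.035); pause(.3)
    n=np.cos(L)*TX-np.sin(L)*UP; e=observe()["eef_pos"]; movel(e-.08*n,.2); set_gripper(.045)
    movel(observe()["eef_pos"]+[-.03,0,.12],.25); st("out")
E
python3 - <<'E'
from h import *
insert(0)
im,_=get_image("scene");cv2.imwrite("pics/ins1.png",cv2.resize(im[100:260,80:330,::-1],(800,512)))
B=look([.44,.24,.40]);print(B);st("")
E
```

```text
hover t 26.3 [ 0.695 -0.443  0.217] J [-0.8   0.31 -0.3   0.26  0.46  2.66] g 0.0139 F [-0.8 -0.2 -1.8] gf 39.6
in guard=False t 28.1 [ 0.588 -0.428  0.101] J [-0.92  0.33 -0.58  0.01  0.54  2.55] g 0.014 F [-0.6  0.3 -0.3] gf 39.6
out t 30.2 [ 0.5   -0.418  0.272] J [-1.05 -0.   -0.52  0.47  0.61  2.43] g 0.045 F [-0.3  0.7 -0.2] gf 0.0
{'pink': {'o': array([0.5121531, 0.2315677, 0.       ]), 'b': array([-0.98890835, -0.14852703,  0.        ]), 'L': np.float64(0.10463363675009932)}, 'black': {'o': array([0.53275761, 0.14870672, 0.        ]), 'b': array([ 0.99670354, -0.08112985,  0.        ]), 'L': np.float64(0.10351802260671225)}}
 t 34.6 [0.44 0.24 0.4 ] J [ 0.37  0.01 -0.01  1.54  0.   -2.77] g 0.045 F [-0.4  0.3  0.4] gf 0.0
```

View pics/ins1.png

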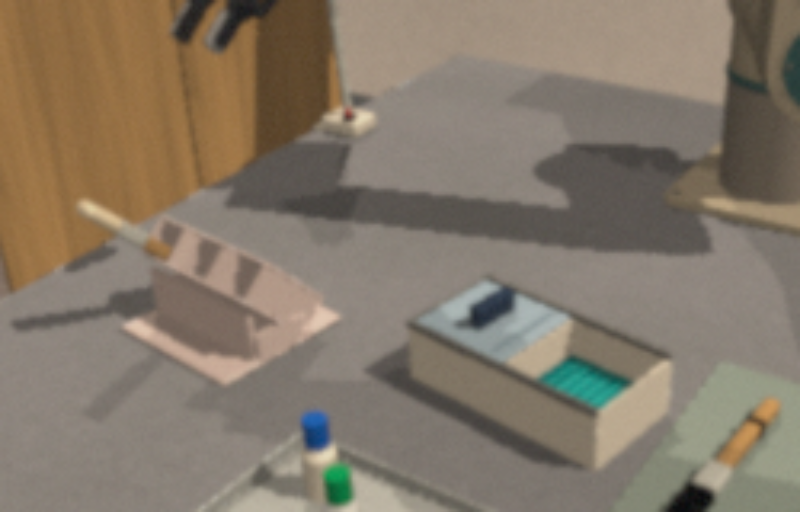

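The ivory brush stands in tube0, bristles up at (85,208). Next is pink.

```bash
python3 - <<'E'
from h import *
B=look([.44,.24,.40]);pick(B["pink"]);dip()
insert(1)
im,_=get_image("scene");cv2.imwrite("pics/ins2.png",cv2.resize(im[100:290,80:380,::-1],(800,507)))
B=look([.44,.24,.40]);print(B);st("")
E
```

```text
gripped guard=False t 39.0 [0.514 0.231 0.019] J [ 0.31  0.38 -0.41  0.77  0.    0.16] g 0.0137 F [-0.9  0.3  5.5] gf 41.4
lifted t 40.0 [0.511 0.231 0.198] J [ 0.31  0.2  -0.23  1.15 -0.    0.16] g 0.0136 F [ 0.3  0.6 -0.9] gf 40.8
dip touch=True t 43.9 [0.535 0.04  0.11 ] J [-0.52  0.55 -0.39  1.26  1.02 -2.28] g 0.0143 F [-0.2 -0.2  4.5] gf 41.1
tip z 0.024728976142831538
hover t 49.3 [ 0.704 -0.386  0.217] J [-0.72  0.26 -0.37  0.21  0.41  2.72] g 0.0141 F [-0.8  0.9 -0.8] gf 40.8
in guard=False t 51.2 [ 0.596 -0.371  0.101] J [-0.84  0.28 -0.66 -0.06  0.49  2.63] g 0.0143 F [ 1.2 -0.5 -1.2] gf 40.8
out t 53.3 [ 0.508 -0.361  0.272] J [-0.97 -0.08 -0.6   0.42  0.57  2.51] g 0.0453 F [ 0.5  0.5 -0.8] gf 0.0
{'black': {'o': array([0.53301741, 0.14814135, 0.        ]), 'b': array([ 0.99659739, -0.08242357,  0.        ]), 'L': np.float64(0.10367382490896401)}}
 t 57.7 [0.44 0.24 0.4 ] J [ 0.37  0.01 -0.01  1.54 -0.   -2.77] g 0.0449 F [-0.5  0.7  0. ] gf 0.0
```

View pics/ins2.png

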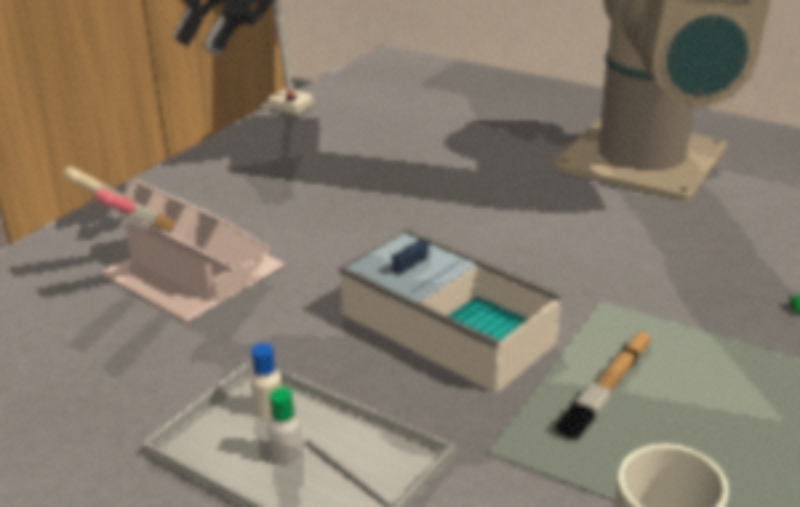

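Pink stands in tube1 at (120,203) and the black brush has not moved. Next are black, then closing the cover. The bar grip point moved by −0.082·CY from where I first gripped it.

```bash
python3 - <<'E'
from h import *
B=look([.44,.24,.40]);pick(B["black"]);dip()
insert(2)
G=np.array([.5246,-.0131,0])-.082*CY; R=rot(-UP,-CX)
set_gripper(.06); reach(G+[0,0,.16],R); movel(G+[0,0,.079],.1,guard=8)
set_gripper(0,30); st("bar"); p0=observe()["eef_pos"]
print(movel(p0+.115*CY,.06,guard=10)); print((observe()["eef_pos"]-p0)@CY); st("shut")
set_gripper(.06); movel(observe()["eef_pos"]+[0,0,.15]); reach([.35,-.25,.4],rot(-UP,[1,0,0])); st("end")
for n in("scene","top"):
    im,_=get_image(n);cv2.imwrite(f"pics/end_{n}.png",cv2.resize(im[:,:,::-1],(800,600),interpolation=cv2.INTER_CUBIC))
E
```

```text
gripped guard=False t 60.8 [0.534 0.148 0.019] J [ 0.15  0.37 -0.43  0.77  0.   -2.91] g 0.0139 F [0.  0.  3.5] gf 41.3
lifted t 61.9 [0.532 0.148 0.198] J [ 0.15  0.18 -0.25  1.14  0.   -2.91] g 0.0141 F [ 0.2 -0.5 -0.3] gf 40.6
dip touch=True t 64.6 [0.535 0.04  0.107] J [-0.52  0.56 -0.39  1.26  1.02 -2.28] g 0.0138 F [-0.1 -0.3  3.3] gf 40.9
tip z 0.02178852232877576
hover t 70.2 [ 0.712 -0.328  0.217] J [-0.64  0.22 -0.43  0.17  0.36  2.79] g 0.014 F [-0.8 -0.1  0.2] gf 40.6
in guard=False t 72.0 [ 0.605 -0.313  0.101] J [-0.74  0.24 -0.73 -0.12  0.43  2.7 ] g 0.014 F [-0.6 -0.1  0.3] gf 40.6
out t 74.1 [ 0.516 -0.304  0.272] J [-0.87 -0.15 -0.67  0.38  0.51  2.6 ] g 0.0454 F [-0.9  1.3 -0.3] gf 0.0
bar t 78.2 [ 0.511 -0.094  0.08 ] J [-0.31  0.24 -0.46  0.87 -0.   -0.13] g 0.0134 F [ 0.2 -0.3  3.4] gf 32.0
True
0.1050685827060757
shut t 79.7 [0.53  0.009 0.08 ] J [-0.1   0.26 -0.44  0.88 -0.01  0.08] g 0.0131 F [-0.5 -0.1  3. ] gf 32.0
end t 83.4 [ 0.35 -0.25  0.4 ] J [-0.77 -0.12 -0.14  1.55  0.    2.37] g 0.06 F [-0.1  0.2 -0.1] gf 0.0
```

View pics/end_scene.png

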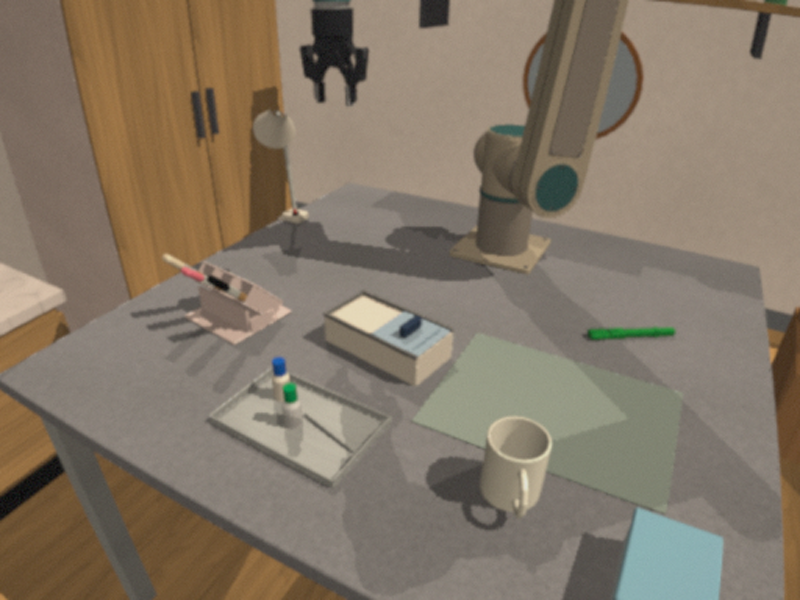

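The final view shows ivory, pink and black in the tubes at about (200,275), the cover shut at (410,325) after a full 105 mm of travel, and the bystanders unmoved.

```bash
python3 -c "
from workcell import *
print(close_job())"
```

```text
the job is handed in; nothing more can be done
None
```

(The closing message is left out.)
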